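# Set the pot's hob zone to full power

### The arm

A 6-joint arm with a two-finger parallel gripper is mounted at the origin on a cart in front of the work surface, level with it; the furniture and walls round the work are solid. World frame = base frame: x ahead of the robot, y to its left, z up, the work surface at z = 0. Lengths are in m, angles in rad, forces in N, time in s.
With the tool pointing down it reaches from about 0.375 to 0.9 m from the base axis. Payload 3.1 kg.
Tool frame: the origin (TCP) lies between the finger pads, 19 mm behind the fingertips; this is the grasp point; z points along the fingers, y is the line along which they close (so a half turn about z gives the same grasp; the last joint's range is limited). The gripper opens to 85 mm and grips with 20 to 120 N. Pads are 22 mm wide; open, the fingers measure 114 mm over their backs; the gripper's body (76 mm by 85 mm) begins 54 mm behind the grasp point. The pads swing forward as they close: fully open they stand 13 mm farther back than shut.
Start: joints at [1.161, 0.527, 1.433, -0, 1.181, -0.178], TCP at [0.143, 0.608, 0.25] pointing down, gripper open.
Joint ranges: [-3.08, 3.08], [-0.75, 2.2], [0.22, 2.44], [-1.43, 4.57], [0, 2.65], [-2.85, 2.85]. Speed limits (rad/s): [2.79, 2.79, 3.14, 3.14, 3.14, 3.14].

### API

Orientations are given as a unit quaternion [x, y, z, w].
In Python, from station import manip, optics gives the robot as it stands (manip), with the cameras (optics).
- The arm moves only by the tool drive_effector, called as name(argument=value, ...) on one line, values as JSON. Schema: {"type":"object","properties":{"segments":{"type":"array","items":{"type":"number"},"minItems":5,"maxItems":100},"squeeze":{"type":"number"},"only":{"type":"string"},"quiet":{"type":"boolean"},"lines":{"type":"string"}},"required":["segments"],"additionalProperties":false}. segments is one flat list of numbers that holds 1 to 20 rows one after another, with no inner brackets; each row has 5 numbers: dx, dy, dz in a scale on which 1.0 is 1 m, then a turn about the tool's z in normalised numbers (1 is pi/2 rad), then the opening from 0.0 (shut) to 1.0 (fully open); each row is the pose to reach, as a shift and turn from the pose commanded when the call began, along the tool's axes at that moment; what a row does not reach only later rows make up. A row lasts 1/10 s, in which the tool goes at most 0.05 m and 0.15 rad, less where a joint would pass 70% of its speed; a pose out of reach is approached as far as the arm can. The fingers move at their own pace and stop on an object; squeeze is the grip in N (left out, the last holds). Time passes only in rows, so rows that do not move let the fingers close. The tool returns the time, the measured TCP pose, the force, the opening and the grip force at its end. only (a regular expression) keeps the lines of the reply that match it, lines (a string "A,B") keeps lines A to B, and quiet returns only ok. Shift and turn numbers lie between -1 and 1, and a call with a number outside is refused. Input that does not fit is refused with a message, and nothing moves.
- manip.sense(): the state, without advancing time (a new reading comes with each control period).
- optics.snapshot(name): name is "scene" or "top" or "wrist"; returns a dict with "pixels" (480x640x3 uint8, red, green, blue), "range_z" (480x640 float32, m along the optical axis (not along the pixel's ray), 0 where there is no reading), "fov_y" (degrees; the focal length in pixels is half the picture's height over the tangent of half this angle, whatever the lens; pixels are square), "cx", "cy" (the principal point, pixels), "R" (3x3) and "t" (3): a world point X has camera coordinates R X + t; the wrist camera has in their place "hand_eye" (4x4, takes a point from camera to tool coordinates, whose origin is the TCP and whose axes are the flange's). Camera axes: x right, y down, z forward; pixel columns grow to the right and rows downward; lengths in m; the calibration is good to about 2 mm. A picture is of the moment at which its call begins: read the wrist's pose just before it.
- manip.sign_off(): hands the job in; it is judged then, once.
The state is a dict: "t": time; "q": joint angles; "qd": joint speeds; "tau": joint torques, N m; "tcp_pos": TCP position; "tool_rot": TCP orientation; "force": force on the tool from outside, world axes, zero at the start; "ft_torque": the same for the moment, N m; "finger_gap": opening from 0.0 (shut) to 1.0 (fully open); "gripper_force": force on a finger pad.
Only numpy, scipy, OpenCV 4.12 (cv2) and the standard library are available. Lean on these libraries where they do the work, as an engineer would, in place of code of your own. Each camera call takes 0.05 s, during which the arm holds its last target. There are 200 camera calls.

### The job

Turn the hob zone that the pot stands on up to full power: with shut fingers, stroke gently along the arc-shaped touch pad of that zone from its smallest mark to its largest, touching every mark in turn, then press the round start key between the two pads all the way and let it go. Leave the other zone's pad untouched, and leave the pot, its lid and the things standing around where they are.

Things in the scene. Friction and masses are not known exactly. Their poses are not given: they have to be found in the camera images.
- hob: twin induction hob, a low box 420 mm wide (y) x 320 deep (x) x 55 high, fixed; steel sides, black glass top. Origin: centre of its underside; +x to its back, +y to its left. Cooking zones ringed on the glass at (65, +105) mm (left) and (65, -105) mm (right). Controls along the front: left arc pad (for the left zone), round start key, right arc pad (for the right zone)
- pot: open steel cooking pot, 150 mm across, 68 mm high, two small loop ears to 102 mm from its centre; loose, stands on the left or the right zone; origin at the centre of its underside
- pot_lid: flat round steel lid of the pot, 154 mm across, with a black knob (37 mm high in all); loose, lies on the other zone; origin at the centre of its underside
- left_pad: left touch pad: grey arc strip 24 mm wide, bowed to the back, marks growing from left to right. Origin: arc centre, at (-140, +95, 55) mm in the hob frame; centre line radius 50 mm, from +70 degrees (left end) through 0 (hob +x) to -70 (right end). Flat top 6 mm above the glass, 61 above the worktop. Sprung: starts to sink, level, at about 1 N, then 1 mm per N, up to 4 mm
- left_mark_1 (a point): centre of mark 1 of 5 (5 mm across, smallest, left end) on the top face of the left pad, at 70 degrees on the arc
- left_mark_2 (a point): centre of mark 2 of 5 (8 mm across) on the top face of the left pad, at 35 degrees on the arc
- left_mark_3 (a point): centre of mark 3 of 5 (11 mm across) on the top face of the left pad, at 0 degrees on the arc
- left_mark_4 (a point): centre of mark 4 of 5 (15 mm across) on the top face of the left pad, at -35 degrees on the arc
- left_mark_5 (a point): centre of mark 5 of 5 (18 mm across, largest, right end) on the top face of the left pad, at -70 degrees on the arc
- right_pad: right touch pad: grey arc strip 24 mm wide, bowed to the back, marks growing from left to right. Origin: arc centre, at (-140, -95, 55) mm in the hob frame; centre line radius 50 mm, from +70 degrees (left end) through 0 (hob +x) to -70 (right end). Flat top 6 mm above the glass, 61 above the worktop. Sprung: starts to sink, level, at about 1 N, then 1 mm per N, up to 4 mm
- right_mark_1 (a point): centre of mark 1 of 5 (5 mm across, smallest, left end) on the top face of the right pad, at 70 degrees on the arc
- right_mark_2 (a point): centre of mark 2 of 5 (8 mm across) on the top face of the right pad, at 35 degrees on the arc
- right_mark_3 (a point): centre of mark 3 of 5 (11 mm across) on the top face of the right pad, at 0 degrees on the arc
- right_mark_4 (a point): centre of mark 4 of 5 (15 mm across) on the top face of the right pad, at -35 degrees on the arc
- right_mark_5 (a point): centre of mark 5 of 5 (18 mm across, largest, right end) on the top face of the right pad, at -70 degrees on the arc
- start_key (a joint): travel of the start key in m: 0 = up, 0.005 = fully down; sprung (starts at about 0.7 N, about 4 N fully down), springs back when let go. It counts as pressed beyond 0.003
- start_key_top (a point): centre of the top of the start key, a round grey key 24 mm across between the two pads, its top 8 mm above the glass (63 mm above the worktop)
- spice_jar: bystander: spice jar with dark cap, 44 mm across, 96 mm high, origin at the centre of its underside
- low_tin: bystander: low round food tin, 86 mm across, 40 mm high, origin at the centre of its underside
- mug: bystander: pale mug with a broad band, 91 mm across, 103 mm high, with handle; origin at the centre of its underside

How it is judged:
On the way, in this order (a step that is already met when the one before it is completed fails the run):
1. the fingers touch the pad of the pot's zone at mark 1 (TCP within 12 mm of it seen from above, over 0.3 N) (((y of pot in the frame of hob above 0 m and contact force between the fingers and left_pad above 0.3 N and horizontal distance between the grasp point and left_mark_1 below 0.012 m) or (y of pot in the frame of hob below 0 m and contact force between the fingers and right_pad above 0.3 N and horizontal distance between the grasp point and right_mark_1 below 0.012 m))), for 0.1 s.
2. the fingers touch the pad of the pot's zone at mark 2 (TCP within 12 mm of it seen from above, over 0.3 N) (((y of pot in the frame of hob above 0 m and contact force between the fingers and left_pad above 0.3 N and horizontal distance between the grasp point and left_mark_2 below 0.012 m) or (y of pot in the frame of hob below 0 m and contact force between the fingers and right_pad above 0.3 N and horizontal distance between the grasp point and right_mark_2 below 0.012 m))), for 0.1 s.
3. the fingers touch the pad of the pot's zone at mark 3 (TCP within 12 mm of it seen from above, over 0.3 N) (((y of pot in the frame of hob above 0 m and contact force between the fingers and left_pad above 0.3 N and horizontal distance between the grasp point and left_mark_3 below 0.012 m) or (y of pot in the frame of hob below 0 m and contact force between the fingers and right_pad above 0.3 N and horizontal distance between the grasp point and right_mark_3 below 0.012 m))), for 0.1 s.
4. the fingers touch the pad of the pot's zone at mark 4 (TCP within 12 mm of it seen from above, over 0.3 N) (((y of pot in the frame of hob above 0 m and contact force between the fingers and left_pad above 0.3 N and horizontal distance between the grasp point and left_mark_4 below 0.012 m) or (y of pot in the frame of hob below 0 m and contact force between the fingers and right_pad above 0.3 N and horizontal distance between the grasp point and right_mark_4 below 0.012 m))), for 0.1 s.
5. the fingers touch the pad of the pot's zone at mark 5 (TCP within 12 mm of it seen from above, over 0.3 N) (((y of pot in the frame of hob above 0 m and contact force between the fingers and left_pad above 0.3 N and horizontal distance between the grasp point and left_mark_5 below 0.012 m) or (y of pot in the frame of hob below 0 m and contact force between the fingers and right_pad above 0.3 N and horizontal distance between the grasp point and right_mark_5 below 0.012 m))), for 0.1 s.
6. the fingers press the start key down by more than 3 mm (value of joint start_key above 0.003 m and contact force between the fingers and hob above 0.5 N), for 0.1 s.
At the end, for the whole second after the job is handed in: after the five marks of the pad of the pot's zone were touched in order and the start key pressed, the key is up again (under 1 mm), the pot stands upright and at rest, pot and lid are within 15 mm of where they were, and jar, tin and mug within 20 mm (value of joint start_key below 0.001 m and distance of each of pot, pot_lid from where it was at the start of the episode below 0.015 m and angle between pot's own z axis and vertical below 0.1 rad and distance of each of spice_jar, low_tin, mug from where it was at the start of the episode below 0.02 m and linear speed of pot below 0.02 m/s).
It fails at once if the pot or its lid is shifted or lifted by more than 15 mm (distance of any of pot, pot_lid from where it was at the start of the episode above 0.015 m).
It fails at once if a bystander (jar, tin, mug) is shifted or lifted by more than 20 mm (distance of any of spice_jar, low_tin, mug from where it was at the start of the episode above 0.02 m).
It fails at once if the pad of the other zone is touched (over 0.5 N) ((y of pot in the frame of hob above 0 m and contact force between the fingers and right_pad above 0.5 N) or (y of pot in the frame of hob below 0 m and contact force between the fingers and left_pad above 0.5 N)).
It fails at once if the fingers press on the hob with more than 20 N (contact force between the fingers and hob above 20 N).
It also fails if it takes over 48 s, if anything falls off the work surface, if the arm or the gripper's body presses on something with over 40 N, if the wrist force passes 120 N, or if a joint passes its speed limit or range.

## Working session

There is one attempt and no reset: what is moved stays moved. The work goes in short steps, Python scripts to look and compute and a tool call to move; the robot and the scene stay as the last step left them, time stands still between calls to the robot, and variables do not carry over. Pictures are saved under pics/ and viewed, at most 10 in all, crops included, and the job is handed in when it is done.

```bash
ls; mkdir -p pics
```

Run:
```python
from station import manip, optics
import cv2, numpy as np
s=manip.sense(); print({k:np.round(s[k],4) for k in s})
for n in("top","scene"):
    d=optics.snapshot(n); cv2.imwrite(f"pics/{n}0.png",d["pixels"][:,:,::-1]); np.savez(f"{n}0.npz",**d)
    print(n,d["fov_y"],d["cx"],d["cy"],d["R"],d["t"])
```

```text
pics
station.py
{'t': np.float64(0.0), 'q': array([ 1.1615,  0.5285,  1.4339,  0.    ,  1.1814, -0.1785]), 'qd': array([-0.0015, -0.0003, -0.0031, -0.0014,  0.0005,  0.0009]), 'tau': array([-1.00000e-04, -4.42344e+01, -1.78029e+01, -4.00000e-04,
        8.30000e-03, -0.00000e+00]), 'tcp_pos': array([0.1427, 0.6078, 0.249 ]), 'tool_rot': array([ 1.152e-01,  9.933e-01, -1.000e-03, -3.000e-04]), 'force': array([-0.4084, -0.187 , -0.4902]), 'ft_torque': array([-0.0572,  0.0355,  0.0174]), 'gripper_force': np.float64(0.0), 'finger_gap': np.float64(1.0019)}
top 46.70278391195454 316.68482788561687 245.5982494368256 [[ 0.02677349 -0.99914915  0.03137126]
 [-0.98429703 -0.03182705 -0.17362717]
 [ 0.1744779  -0.02623003 -0.98431166]] [0.03790606 0.54198617 1.36235168]
scene 45.82936173122095 304.6295645660267 242.18796337079507 [[-0.98461398 -0.17417446  0.0140916 ]
 [-0.14595203  0.77536192 -0.61441997]
 [ 0.09609017 -0.60702318 -0.7888533 ]] [0.54426483 0.0617245  1.65175595]
```

View pics/top0.png

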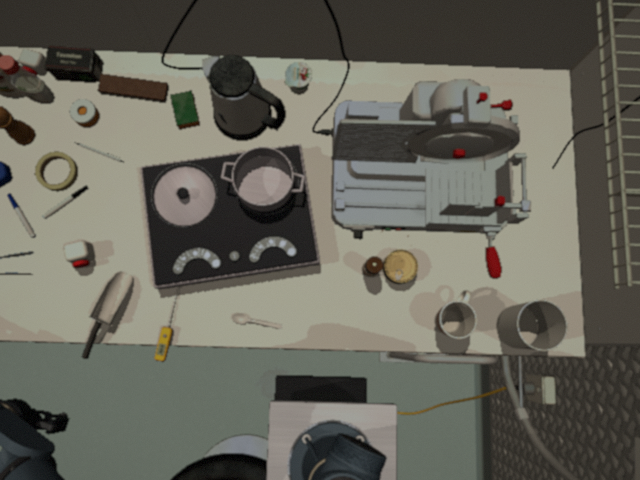

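View pics/scene0.png

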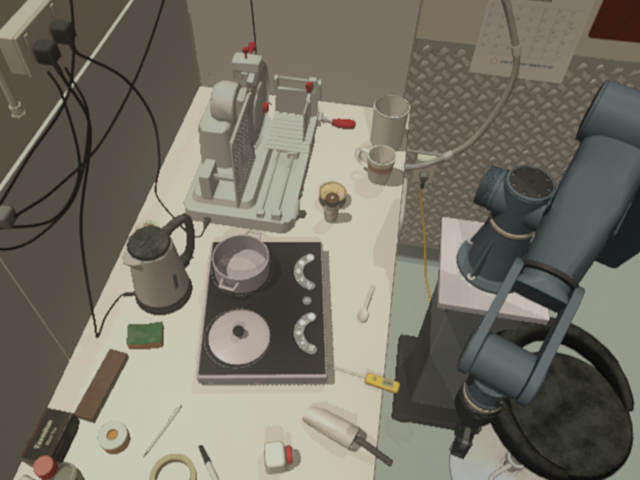

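The top view shows the pot on the right zone (265,180) and the lid on the left (183,195). The target is the right pad at about (272,250), with the start key at about (234,256). Nothing stands over the pads. The scene view agrees: right pad about (305,272), key (306,300). Next I'll enlarge both.

Run:
```python
import cv2, numpy as np
a=cv2.imread("pics/top0.png")[220:290,160:320]; b=cv2.imread("pics/scene0.png")[235:395,190:335]
cv2.imwrite("pics/ct.png",cv2.resize(a,None,fx=5,fy=5,interpolation=cv2.INTER_CUBIC))
cv2.imwrite("pics/cs.png",cv2.resize(cv2.imread("pics/scene0.png")[245:365,280:335],None,fx=5,fy=5,interpolation=cv2.INTER_CUBIC))
```

```text
(no output)
```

View pics/ct.png

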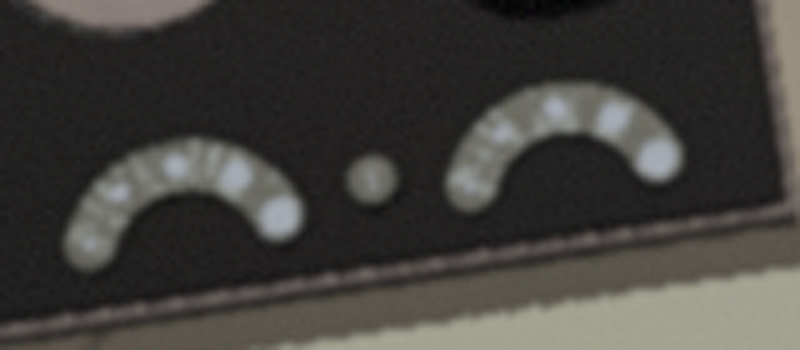

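View pics/cs.png

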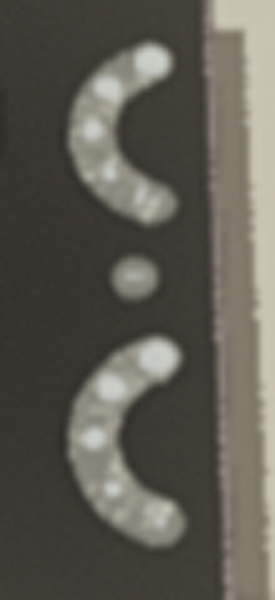

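The crops show the marks clearly. In the top crop, right-pad marks 1 to 5 are at about (470,186), (500,132), (557,109), (613,118) and (660,160), and the key is at (372,180). Next I'll triangulate and fit the hob pose.

Create fit.py:
```python
import cv2, numpy as np
from scipy.optimize import least_squares
T=np.array([[88,243],[117,190],[177,165],[235,176],[279,216],[470,186],[500,132],[557,109],[613,118],[660,160],[372,180]],float)
S=np.array([[158,518],[113,488],[93,437],[110,387],[157,357],[152,205],[109,174],[93,130],[106,87],[152,62],[134,277]],float)
T=(T+.5)/5-.5+[160,220]; S=(S+.5)/5-.5+[280,245]
cams=[]
for n in("top","scene"):
    d=np.load(n+"0.npz"); f=240/np.tan(np.radians(d["fov_y"])/2)
    cams.append((np.array([[f,0,d["cx"]],[0,f,d["cy"]],[0,0,1]])@np.c_[d["R"],d["t"]],d,f))
X=cv2.triangulatePoints(cams[0][0],cams[1][0],T.T,S.T); X=(X[:3]/X[3]).T
a=np.radians([70,35,0,-35,-70]); arc=np.c_[-.14+.05*np.cos(a),.05*np.sin(a)]
M=np.r_[arc+[0,.095],arc-[0,.095],[[-.14,0]]]
def hob(p,M): c,s=np.cos(p[2]),np.sin(p[2]); return M@np.array([[c,s],[-s,c]])+p[:2]
if __name__=="__main__":
    print(X.round(4))
    for k in(slice(0,11),slice(0,10)):
        r=least_squares(lambda p:(hob(p,M[k])-X[k,:2]).ravel(),[.6,.1,.1]); print(r.x.round(4),(r.fun.reshape(-1,2)*1e3).round(1).tolist())
    p=r.x
    for (P,d,f),uv in zip(cams,(T,S)):   # depth check
        u=uv.round().astype(int); z=d["range_z"][u[:,1],u[:,0]]
        c=np.c_[(uv[:,0]-d["cx"])/f*z,(uv[:,1]-d["cy"])/f*z,z]; print(((c-d["t"])@d["R"]).round(4).tolist())
    print(hob(p,M).round(4).tolist())
```

```bash
python3 fit.py
```

```text
[[0.4684 0.397  0.0637]
 [0.4942 0.3846 0.0638]
 [0.5088 0.3565 0.0605]
 [0.5047 0.3273 0.0617]
 [0.4848 0.3046 0.0604]
 [0.5033 0.211  0.0581]
 [0.53   0.1972 0.0609]
 [0.5434 0.1693 0.0593]
 [0.5404 0.1409 0.0612]
 [0.5195 0.1168 0.058 ]
 [0.5045 0.2595 0.0612]]
[0.6172 0.2806 0.1845] [[2.0, 0.6], [3.0, -0.6], [2.5, 0.9], [2.9, 0.3], [2.8, 0.6], [1.9, -0.2], [2.0, 0.0], [2.8, 1.4], [2.1, -0.1], [3.0, 1.7], [-24.9, -4.6]]
[0.6147 0.2801 0.1845] [[-0.5, 0.2], [0.5, -1.1], [-0.0, 0.5], [0.4, -0.1], [0.3, 0.1], [-0.6, -0.7], [-0.4, -0.4], [0.3, 0.9], [-0.3, -0.6], [0.5, 1.2]]
[[0.4707, 0.3982, 0.058], [0.4971, 0.3849, 0.0618], [0.5105, 0.3561, 0.0623], [0.5063, 0.3276, 0.0592], [0.4864, 0.3041, 0.063], [0.5046, 0.2106, 0.0616], [0.5317, 0.1966, 0.0658], [0.5451, 0.169, 0.0609], [0.5412, 0.1408, 0.0622], [0.5208, 0.1166, 0.0613], [0.5062, 0.2595, 0.0607]]
[[0.467, 0.3961, 0.0616], [0.492, 0.3833, 0.0605], [0.507, 0.3568, 0.0606], [0.504, 0.3248, 0.057], [0.4832, 0.3032, 0.0575], [0.5017, 0.2106, 0.057], [0.5283, 0.1929, 0.0539], [0.5409, 0.1732, 0.0645], [0.5392, 0.1422, 0.0628], [0.5175, 0.1182, 0.0595], [0.5032, 0.2582, 0.0587]]
[[0.4679, 0.3971], [0.4947, 0.3835], [0.5088, 0.357], [0.5052, 0.3271], [0.4851, 0.3048], [0.5027, 0.2104], [0.5295, 0.1967], [0.5437, 0.1702], [0.54, 0.1404], [0.5199, 0.118], [0.4771, 0.2544]]
```

Create go.py:
```python
import sys, numpy as np
from scipy.spatial.transform import Rotation as R
from station import manip, optics
from fit import hob,M
p=[.6147,.2801,.1845]
s=manip.sense(); r=R.from_quat(s["tool_rot"])
def d(x,y,z): return r.inv().apply(np.array([x,y,z])-s["tcp_pos"]).round(4)
a=np.radians(np.linspace(70,-70,9))
P=hob(p,np.c_[-.14+.05*np.cos(a),-.095+.05*np.sin(a)])
print("t",s["t"],"tcp",s["tcp_pos"].round(4),"F",s["force"].round(2))
for q in P: print(d(*q,.080))
print("key",d(.5045,.2595,.082))
```

```bash
python3 go.py
```

```text
t 0.1 tcp [0.1427 0.6079 0.2491] F [-0.36  0.43  0.11]
[-0.4415 -0.3043  0.1696]
[-0.4566 -0.3056  0.1695]
[-0.4707 -0.3114  0.1696]
[-0.4823 -0.3212  0.1696]
[-0.4905 -0.334   0.1696]
[-0.4945 -0.3487  0.1696]
[-0.4938 -0.3639  0.1697]
[-0.4886 -0.3782  0.1697]
[-0.4794 -0.3903  0.1697]
key [-0.432  -0.256   0.1675]
```

drive_effector(segments=[-0.04, -0.03, 0, 0, 0, -0.08, -0.055, 0, 0, 0, -0.12, -0.083, 0.01, 0, 0, -0.16, -0.11, 0.02, 0, 0, -0.2, -0.138, 0.03, 0, 0, -0.24, -0.165, 0.04, 0, 0, -0.28, -0.193, 0.06, 0, 0, -0.32, -0.22, 0.08, 0, 0, -0.36, -0.248, 0.1, 0, 0, -0.4, -0.276, 0.12, 0, 0, -0.44, -0.304, 0.13, 0, 0, -0.441, -0.304, 0.14, 0, 0, -0.441, -0.304, 0.14, 0, 0, -0.441, -0.304, 0.14, 0, 0, -0.441, -0.304, 0.14, 0, 0, -0.441, -0.304, 0.14, 0, 0], squeeze=20)

```text
t: 1.7
tcp_pos: [0.5017, 0.213, 0.1107]
tool_rot: [0.114, 0.993, 0.0, 0.0]
force: [0.0, 0.0, 0.3]
finger_gap: -0.0
gripper_force: 0.0
```

```bash
python3 go.py
```

```text
t 1.7 tcp [0.5017 0.213  0.1107] F [0.05 0.02 0.31]
[-0.0016 -0.0024  0.0307]
[-0.0167 -0.0038  0.0307]
[-0.0308 -0.0096  0.0307]
[-0.0424 -0.0194  0.0307]
[-0.0506 -0.0322  0.0307]
[-0.0545 -0.0469  0.0307]
[-0.0538 -0.0621  0.0307]
[-0.0485 -0.0764  0.0307]
[-0.0393 -0.0885  0.0307]
key [0.0078 0.0459 0.0287]
```

drive_effector(segments=[-0.001, -0.001, 0.01, 0, 0, -0.002, -0.002, 0.02, 0, 0, -0.002, -0.002, 0.025, 0, 0, -0.002, -0.002, 0.028, 0, 0, -0.002, -0.002, 0.029, 0, 0, -0.002, -0.002, 0.029, 0, 0, -0.002, -0.002, 0.029, 0, 0])

```text
t: 2.4
tcp_pos: [0.5044, 0.2092, 0.0811]
tool_rot: [0.115, 0.993, 0.0, 0.0]
force: [0.3, -0.0, -1.0]
finger_gap: 0.005
gripper_force: 0.0
```

```bash
python3 go.py
```

```text
t 2.4 tcp [0.5044 0.2092 0.0811] F [ 0.31 -0.05 -1.03]
[0.0019 0.0008 0.0011]
[-0.0132 -0.0005  0.0011]
[-0.0273 -0.0064  0.0012]
[-0.0389 -0.0161  0.0012]
[-0.0471 -0.0289  0.0012]
[-0.0511 -0.0436  0.0012]
[-0.0504 -0.0588  0.0012]
[-0.0452 -0.0731  0.0011]
[-0.036  -0.0852  0.0011]
key [ 0.0114  0.049  -0.0009]
```

drive_effector(segments=[0.001, 0, 0.001, 0, 0, 0.001, 0, 0.001, 0, 0, 0.001, 0, 0.001, 0, 0, 0.001, 0, 0.001, 0, 0])

```text
t: 2.8
tcp_pos: [0.5033, 0.2094, 0.0801]
tool_rot: [0.115, 0.993, 0.0, 0.0]
force: [0.1, 1.2, 0.6]
finger_gap: 0.001
gripper_force: 0.0
```

drive_effector(segments=[0, 0, 0.001, 0, 0, 0, 0, 0.001, 0, 0, 0, 0, 0.001, 0, 0, 0, 0, 0.001, 0, 0])

```text
t: 3.2
tcp_pos: [0.5034, 0.2095, 0.0791]
tool_rot: [0.115, 0.993, 0.0, 0.0]
force: [-0.6, -0.5, 1.7]
finger_gap: 0.002
gripper_force: 0.7
```

```bash
python3 go.py
```

```text
t 3.2 tcp [0.5034 0.2095 0.0791] F [-0.6  -0.46  1.73]
[ 0.0009  0.0007 -0.0009]
[-0.0143 -0.0006 -0.0009]
[-0.0283 -0.0064 -0.0009]
[-0.04   -0.0162 -0.0009]
[-0.0482 -0.029  -0.0009]
[-0.0521 -0.0437 -0.0009]
[-0.0515 -0.0589 -0.0009]
[-0.0463 -0.0732 -0.0009]
[-0.037  -0.0853 -0.0009]
key [ 0.0104  0.049  -0.0029]
```

Contact is at about 1.7 N with the TCP within 1 mm of mark 1. I'll press slightly deeper and stroke to mark 3.

drive_effector(segments=[0, 0, 0.0007, 0, 0, 0, 0, 0.0007, 0, 0, -0.007, 0, 0.0007, 0, 0, -0.014, -0.001, 0.0007, 0, 0, -0.018, -0.002, 0.0007, 0, 0, -0.021, -0.003, 0.0007, 0, 0, -0.025, -0.005, 0.0007, 0, 0, -0.028, -0.006, 0.0007, 0, 0, -0.028, -0.006, 0.0007, 0, 0, -0.028, -0.006, 0.0007, 0, 0, -0.031, -0.009, 0.0007, 0, 0, -0.034, -0.011, 0.0007, 0, 0, -0.037, -0.014, 0.0007, 0, 0, -0.04, -0.016, 0.0007, 0, 0, -0.042, -0.02, 0.0007, 0, 0, -0.044, -0.023, 0.0007, 0, 0, -0.046, -0.026, 0.0007, 0, 0, -0.048, -0.029, 0.0007, 0, 0, -0.048, -0.029, 0.0007, 0, 0, -0.048, -0.029, 0.0007, 0, 0])

```text
t: 5.2
tcp_pos: [0.5437, 0.1696, 0.0784]
tool_rot: [0.115, 0.993, -0.0, 0.0]
force: [0.1, -1.8, 2.8]
finger_gap: -0.004
gripper_force: 1.1
```

```bash
python3 go.py
```

```text
t 5.2 tcp [0.5437 0.1696 0.0784] F [ 0.06 -1.84  2.79]
[ 0.0492  0.0304 -0.0017]
[ 0.034   0.029  -0.0017]
[ 0.02    0.0232 -0.0017]
[ 0.0083  0.0135 -0.0017]
[ 0.0001  0.0006 -0.0016]
[-0.0038 -0.0141 -0.0016]
[-0.0031 -0.0293 -0.0016]
[ 0.0021 -0.0436 -0.0016]
[ 0.0113 -0.0556 -0.0016]
key [ 0.0587  0.0786 -0.0037]
```

Contact is steady at 2.8 N at mark 3. I'll go on to mark 5.

drive_effector(segments=[-0.001, -0.004, 0, 0, 0, -0.002, -0.007, 0, 0, 0, -0.003, -0.011, 0, 0, 0, -0.004, -0.014, 0, 0, 0, -0.004, -0.018, 0, 0, 0, -0.004, -0.022, 0, 0, 0, -0.004, -0.026, 0, 0, 0, -0.003, -0.029, 0, 0, 0, -0.003, -0.029, 0, 0, 0, -0.003, -0.029, 0, 0, 0, -0.002, -0.033, 0, 0, 0, -0.001, -0.037, 0, 0, 0, 0.001, -0.04, 0, 0, 0, 0.002, -0.044, 0, 0, 0, 0.004, -0.047, 0, 0, 0, 0.006, -0.05, 0, 0, 0, 0.009, -0.053, 0, 0, 0, 0.011, -0.055, 0, 0, 0, 0.011, -0.055, 0, 0, 0, 0.011, -0.055, 0, 0, 0])

```text
t: 7.2
tcp_pos: [0.5194, 0.1188, 0.0782]
tool_rot: [0.115, 0.993, -0.0, -0.001]
force: [-0.6, -2.5, 1.9]
finger_gap: -0.004
gripper_force: 1.1
```

```bash
python3 go.py
```

```text
t 7.2 tcp [0.5194 0.1188 0.0782] F [-0.62 -2.49  1.95]
[ 0.0372  0.0853 -0.0018]
[ 0.022   0.084  -0.0018]
[ 0.008   0.0782 -0.0018]
[-0.0037  0.0684 -0.0018]
[-0.0119  0.0556 -0.0018]
[-0.0158  0.0409 -0.0018]
[-0.0152  0.0257 -0.0018]
[-0.01    0.0114 -0.0018]
[-0.0007 -0.0007 -0.0018]
key [ 0.0466  0.1336 -0.0038]
```

The fingers are at mark 5, still in contact. I'll dwell, lift and move over the key.

drive_effector(segments=[0, 0, 0, 0, 0, 0, 0, 0, 0, 0, 0, 0, -0.015, 0, 0, 0, 0, -0.03, 0, 0, 0.015, 0.04, -0.035, 0, 0, 0.03, 0.08, -0.035, 0, 0, 0.04, 0.12, -0.035, 0, 0, 0.047, 0.134, -0.035, 0, 0, 0.047, 0.134, -0.025, 0, 0, 0.047, 0.134, -0.02, 0, 0, 0.047, 0.134, -0.02, 0, 0, 0.047, 0.134, -0.02, 0, 0, 0.047, 0.134, -0.02, 0, 0])

```text
t: 8.5
tcp_pos: [0.5053, 0.2593, 0.0983]
tool_rot: [0.116, 0.993, -0.0, -0.0]
force: [-0.4, -0.2, 0.6]
finger_gap: -0.004
gripper_force: 0.0
```

```bash
python3 go.py | tail -1
```

Run:
```python
from station import manip, optics
import cv2
d=optics.snapshot("wrist"); cv2.imwrite("pics/w1.png",d["pixels"][:,:,::-1])
d=optics.snapshot("top"); cv2.imwrite("pics/t1.png",cv2.resize(d["pixels"][130:330,130:330,::-1],None,fx=3,fy=3))
```

```text
key [0.0008 0.     0.0163]
```

View pics/w1.png

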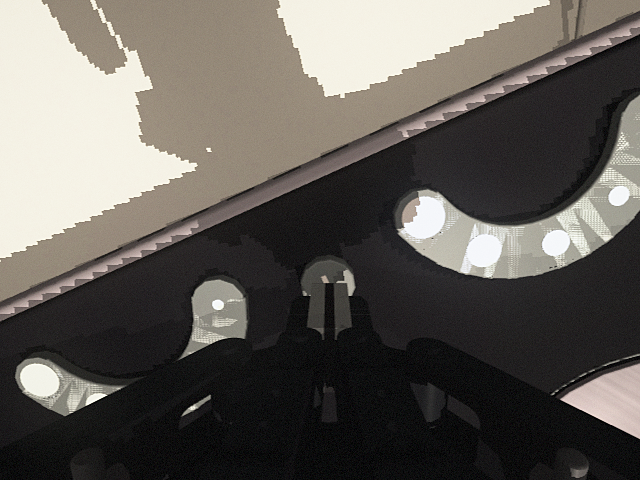

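The wrist view shows the shut fingers (328,285) over the round key (328,275), well clear of both pads. Next I'll press the key.

drive_effector(segments=[0.001, 0, 0.01, 0, 0, 0.001, 0, 0.015, 0, 0, 0.001, 0, 0.018, 0, 0, 0.001, 0, 0.02, 0, 0, 0.001, 0, 0.021, 0, 0, 0.001, 0, 0.021, 0, 0, 0.001, 0, 0.021, 0, 0, 0.001, 0, 0.021, 0, 0])

```text
t: 9.4
tcp_pos: [0.5034, 0.2604, 0.0774]
tool_rot: [0.115, 0.993, -0.0, -0.0]
force: [-2.6, -2.7, 4.1]
finger_gap: -0.001
gripper_force: 1.8
```

drive_effector(segments=[0, 0, 0.0005, 0, 0, 0, 0, 0.0005, 0, 0, 0, 0, 0.0005, 0, 0])

```text
t: 9.7
tcp_pos: [0.5036, 0.2605, 0.0768]
tool_rot: [0.115, 0.993, -0.0, -0.0]
force: [-1.6, -2.1, 3.7]
finger_gap: 0.001
gripper_force: 2.2
```

drive_effector(segments=[0, 0, 0.0005, 0, 0, 0, 0, 0.0005, 0, 0, 0, 0, 0.0005, 0, 0])

```text
t: 10.0
tcp_pos: [0.5035, 0.2605, 0.0767]
tool_rot: [0.115, 0.993, -0.0, -0.0]
force: [-3.1, -2.5, 7.0]
finger_gap: -0.005
gripper_force: 3.6
```

drive_effector(segments=[0, 0, -0.01, 0, 0, 0, 0, -0.03, 0, 0, 0, 0, -0.06, 0, 0, 0, 0, -0.1, 0, 0, 0, 0, -0.1, 0, 0, 0, 0, -0.1, 0, 0, 0.05, 0, -0.1, 0, 0, 0.08, 0, -0.1, 0, 0, 0.08, 0, -0.1, 0, 0, 0.08, 0, -0.1, 0, 0])

```text
t: 11.0
tcp_pos: [0.4257, 0.2792, 0.1755]
tool_rot: [0.115, 0.993, -0.0, -0.0]
force: [0.3, -0.1, -0.9]
finger_gap: 0.003
gripper_force: 0.0
```

Run:
```python
from station import manip, optics
import cv2
d=optics.snapshot("scene"); cv2.imwrite("pics/s1.png",d["pixels"][:,:,::-1])
```

```text
(no output)
```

View pics/s1.png

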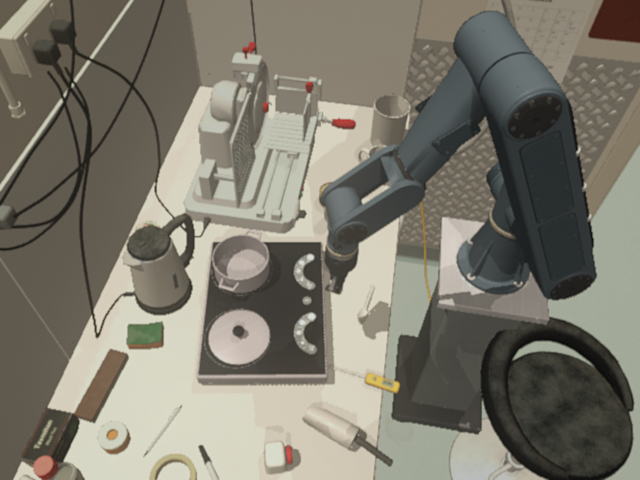

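The key bottomed out at 7 N and was let go. The scene view shows the pot (240,265) and lid (238,338) where they were, and the arm is clear of the hob.

```bash
python3 -c "
from station import manip, optics
print(manip.sign_off())"
```

```text
the job is handed in; nothing more can be done
None
```

I stroked the right pad (the pot's zone) from mark 1 to mark 5, keeping contact at about 2–3 N wherever I read the force. I then pressed the start key to its stop, let it go, and handed the job in; the sign-off gave no verdict.

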